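Count out three counters in the tray

ROBOT

A 6-joint arm with a two-finger parallel gripper is mounted at the origin on the work surface. World frame = base frame: x ahead of the robot, y to its left, z up, the work surface at z = 0. Lengths are in mm, angles in rad, forces in N, time in s.
With the tool pointing down it reaches from about 350 to 875 mm from the base axis. Payload 4.2 kg.
Tool frame: the origin (TCP) lies on the centre line of the jaws, within the pads' length; the fingertips stand 22 mm ahead of it and the grasp point (between the pads) lies 3 mm ahead of it (arm.nose_length is the distance from the TCP to the fingertips, in mm); z points along the fingers, x is the direction in which the jaws open and shut, and the axes are right-handed (so a half turn about z gives the same grasp; the last joint's range is limited). The gripper opens to 85 mm and grips with 20 to 120 N. Pads are 22 mm wide; open, the fingers measure 114 mm over their backs; the gripper's body (76 mm by 85 mm) begins 54 mm behind the grasp point. The pads swing forward as they close: fully open they stand 13 mm farther back than shut.
Start: joints at [1.428, 0.385, 0.008, 0, -1.194, -0.259], TCP at [244.389, 575.216, 253.312] pointing down, gripper open.
Joint ranges: [-3.14, 3.14], [-1.21, 2.06], [-1.07, 1.41], [-3.16, 2.05], [-2.99, -0.16], [-3.1, 3.1]. Speed limits (rad/s): [2.79, 2.79, 3.14, 3.14, 3.14, 3.14].

INTERFACE

Orientations are given as a unit quaternion [x, y, z, w].
In Python, from bench import telemetry, get_image, workorder, nets, arm gives the robot as it stands.
- The arm moves only by the tool apply_moves, never from a script. Its argument "steps" is a list of rows, each an object with "hand": the opening, from 0 (shut) to 1 (fully open); "xyz": the shift along the tool's x, y, z in cm, a list of three; "delta_rot": the turn, a rotation vector about the tool's x, y, z in rad, a list of three. In form: [{"hand": hand, "xyz": [x, y, z], "delta_rot": [wx, wy, wz]}, ...]. A call has 1 to 12 rows; each row is the pose to reach, as a shift and turn from the pose commanded when the call began, along the tool's axes at that moment; what a row does not reach only later rows make up. A row lasts 1/12 s, in which the tool goes at most 41.7 mm and 7.16 degrees, less where a joint would pass 70% of its speed; a pose out of reach is approached as far as the arm can. A call with a gripper value outside its range is refused whole. The fingers move at their own pace and stop on an object; the grip force is fixed at half the most. Time passes only in rows, so rows that repeat a pose let the fingers close. It gives the time, the measured TCP pose, the force and the opening at its end, in the units of the state.
- telemetry.read_state(): the state, without advancing time (a new reading comes with each control period).
- get_image(name): name is "scene" or "top" or "wrist"; returns a dict with "frame" (480x640x3 uint8, blue, green, red), "fx", "fy", "cx", "cy" (pixels), "origin" and "orientation" of the camera in the world. Camera axes: x right, y down, z forward; pixel columns grow to the right and rows downward; lengths in mm; the calibration is good to about 2 mm. A picture is of the moment at which its call begins. There is no depth.
- workorder.job_done(): hands the job in, once; it reports no verdict.
Trained networks look in a picture, given as the dict that the camera call returned (one of the last four; its "shot" number tells which), for a name from the list of things; names that differ only in an ending like _2 or _b are one class to them, and where a whole thing is asked for, a point or a joint stands for the part that bears it (a point fixed in the world has none). Each returns a list of dicts, best first, with "confidence" (0 to 1); they miss things now and then, are a little off and sometimes report something else, mostly with a low value. They report only what shows in the picture. A call takes as long as a camera call. They do not tell look-alikes from the thing itself.
- nets.recognise(picture, label): "xyz" ([x, y, z] in mm, in world coordinates, good to about 4 mm: the middle of the surface that is visible of it).
- nets.outline_of(picture, label): "pixels" (480x640 bool, what is visible of it).
- nets.pinpoint(picture, label): "xyz" ([x, y, z] in mm, in world coordinates, good to about 4 mm: a listed point, or the origin of a listed thing).
The state is a dict: "clock": time; "joints": joint angles; "joint_vel": joint speeds; "joint_efforts": joint torques, N m; "position": TCP position; "ee_rot": TCP orientation; "contact_force": force on the tool from outside, world axes, zero at the start; "wrist_torque": the same for the moment, N m; "gripper_width": finger opening in mm.
Only numpy, scipy, OpenCV 4.12 (cv2) and the standard library are available. Lean on these libraries where they do the work, as an engineer would, in place of code of your own. Each camera call takes 0.05 s, during which the arm holds its last target.

TASK

Sweep exactly three of the five orange counters across the blue deck into the trough and push its green lid fully shut over them; only then sweep the two left over off the deck's open edge into the pink basket. Slide the counters, do not lift them, and leave the spray bottle, the arch block and the green tube where they stand.

Things in the scene. Friction and masses are not known exactly. Their poses are not given: they have to be found in the camera images.
- tray: Fixed counting tray; origin on the table under the middle of its deck, z up. Level blue deck, top 60 mm above the table, 190 mm along tray y (-95 to +95 mm), 194 mm clear along x between two low wooden rims (8 mm wide, 10 mm high). No rim at the y ends: the trough lies beyond the +y end, the pink basket beyond the -y end (the open return edge).
- trough_floor (a point): Middle of the white trough's floor, at tray (0, 126.5, 20) mm: 40 mm below the deck. Inside, the trough runs from tray y = +95 to +158 mm and is 198 mm long along x.
- lid (a joint): Angle of the trough's green hinged lid: 0 = shut (flat over the trough), grows as it opens, stop at 2.2; starts wide open at 1.75 to 2.05, leaning outwards past vertical. Stiff friction hinge (0.06 N m): the lid stays wherever it is left, so it must be pushed all the way down (about 1.5 N near its edge).
- lid_hinge (a point): Middle of the hinge axis, which runs along tray x at tray y = 160 mm, 64 mm above the table. The lid swings up and outwards (+y) about it. The point turns with the lid.
- lid_edge (a point): Middle of the lid's free edge, 66 mm from the hinge axis. The lid is a flat panel 208 mm long along x, 5 mm thick, its outer face 3 mm from the hinge axis: 67 mm above the table when shut. No knob: push its outer face. The table outside the hinge (+y) is clear for 130 mm.
- basket: Pink slotted return basket, fixed beside the tray and turned with it; origin on the table under its middle, at tray (0, -162, 0) mm. 210 mm (x) by 130 mm (y) outside, 50 mm high (10 mm below the deck), walls and floor 4 mm.
- spray_bottle: White spray bottle with a red head, 60 mm wide, 147 mm high, standing beyond the basket. Bystander.
- arch_block: Wooden arch toy block, 30 x 90 x 45 mm, on the table on the far side (+x) of the tray. Bystander.
- toy_tube: Green toy tube standing upright, 44 mm across, 50 mm high, on the far side (+x) of the tray. Bystander.
- counter0: One of five identical orange counters: flat disc 30 mm across, 14 mm thick, 12 to 21 g, lying flat on the deck; origin at the centre of its underside, z up.
- counter1: One of five identical orange counters: flat disc 30 mm across, 14 mm thick, 12 to 21 g, lying flat on the deck; origin at the centre of its underside, z up.
- counter2: One of five identical orange counters: flat disc 30 mm across, 14 mm thick, 12 to 21 g, lying flat on the deck; origin at the centre of its underside, z up.
- counter3: One of five identical orange counters: flat disc 30 mm across, 14 mm thick, 12 to 21 g, lying flat on the deck; origin at the centre of its underside, z up.
- counter4: One of five identical orange counters: flat disc 30 mm across, 14 mm thick, 12 to 21 g, lying flat on the deck; origin at the centre of its underside, z up.
Not all that is in view belongs to the job. What is shaped like the counter3 but white is not meant. Leave any turquoise look-alike of the counter1 alone.

How it is judged:
By the outcome, as a careful person would: the job done as asked, in the order asked, and still so for the second after the job is handed in, with the robot touching nothing.
It also fails if it takes over 64 s, if anything falls off the work surface, if the arm or the gripper's body presses on something with over 40 N, if the wrist force passes 120 N, or if a joint passes its speed limit or range.

## Working session

There is one attempt and no reset: what is moved stays moved. The work goes in short steps, Python scripts to look and compute and a tool call to move; the robot and the scene stay as the last step left them, time stands still between calls to the robot, and variables do not carry over. Pictures are saved under pics/ and viewed, and the job is handed in when it is done.

Besides the shell and the picture viewer there is one more tool, called after ">>>" as name(argument=value, ...), one argument or row to a line, values as JSON. apply_moves: Moves the arm, as the interface text tells. Its arguments: {"type":"object","properties":{"steps":{"type":"array"}},"required":["steps"]}

```bash
mkdir -p pics; ls; python3 - <<'E'
from bench import telemetry,get_image,nets,arm
import cv2
print(telemetry.read_state())
print([a for a in dir(arm) if a[0]!='_'], arm.nose_length)
for n in("scene","top"):
    p=get_image(n); cv2.imwrite(f"pics/a_{n}.png",p["frame"]); print(n,{k:v for k,v in p.items() if k!="frame"})
E
```

```text
pics
{'clock': 0.0, 'joints': array([ 1.42758817e+00,  3.85578289e-01,  6.61316863e-03, -5.01276442e-04,
       -1.19397679e+00, -2.58611559e-01]), 'joint_vel': array([ 8.48571646e-05, -1.67612757e-03, -8.23750181e-04,  5.22287823e-04,
        6.33029246e-04,  1.35094927e-04]), 'joint_efforts': array([ 3.42716123e-05, -3.92289233e+01,  1.88409340e+01,  4.18656081e+00,
       -4.58882569e-03,  6.72280663e-06]), 'position': array([244.19755855, 574.73917307, 252.20310867]), 'ee_rot': array([-5.51695247e-01,  8.34045052e-01, -6.46113622e-04, -8.87518402e-04]), 'contact_force': array([-0.18014071,  0.25995102, -0.19789883]), 'wrist_torque': array([-0.001696  ,  0.04660659,  0.04449406]), 'gripper_width': 85.7525472879496}
['IKError', 'nose_length'] 22.0
scene {'fx': 549.0443375723979, 'fy': 549.0443375723979, 'cx': 325.61212180328624, 'cy': 241.33057162340282, 'origin': array([1156.2800516 , -376.17590967,  880.13590705]), 'orientation': array([ 0.81247781,  0.47796646, -0.16868585, -0.28805027]), 'shot': 1}
top {'fx': 581.4405298837506, 'fy': 581.4405298837506, 'cx': 307.4011636159362, 'cy': 235.49899299896825, 'origin': array([438.0285079 , -62.54479375, 923.93479198]), 'orientation': array([-0.70387772,  0.70554527, -0.055269  ,  0.06088811]), 'shot': 2}
```

View pics/a_scene.png

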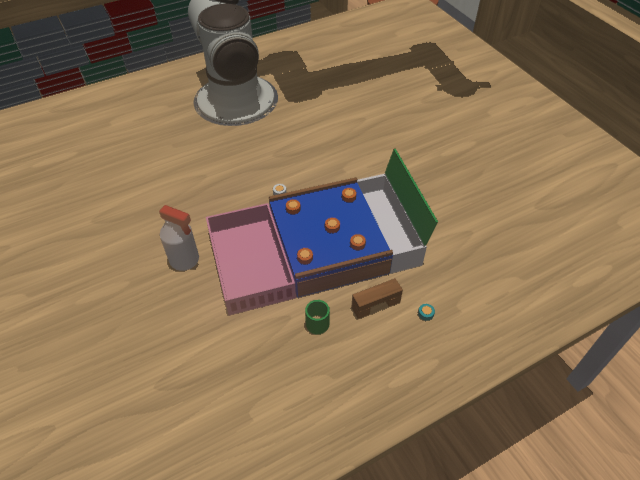

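View pics/a_top.png

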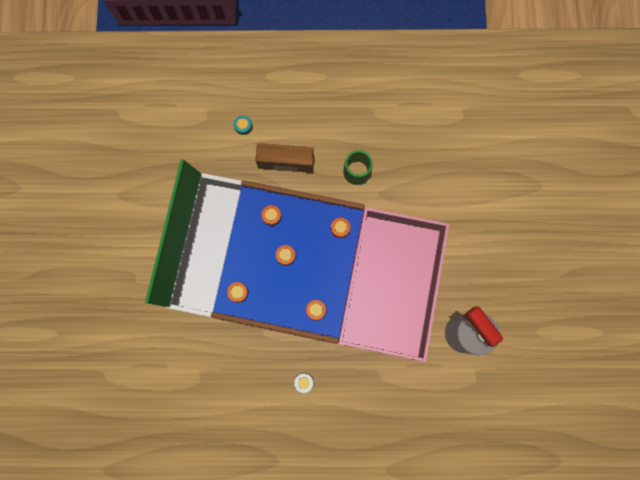

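The scene view shows the tray at about (330,230) px, trough and open lid on its right and basket on its left. In the top view the counters are at about (271,215), (340,227), (286,255), (237,292) and (316,310) px. The white and turquoise decoys, (304,383) and (242,124), lie off the deck.

```bash
cat > h.py <<'E'
import numpy as np, cv2
from scipy.spatial.transform import Rotation as R
from scipy.optimize import least_squares
def ray(p,uv):
    uv=np.atleast_2d(uv).astype(float)
    d=np.c_[(uv[:,0]-p['cx'])/p['fx'],(uv[:,1]-p['cy'])/p['fy'],np.ones(len(uv))]
    return R.from_quat(p['orientation']).apply(d)
def onz(p,uv,z):
    d=ray(p,uv);o=np.array(p['origin']);return o+d*((z-o[2])/d[:,2])[:,None]
def proj(p,X):
    c=R.from_quat(p['orientation']).inv().apply(np.atleast_2d(X)-p['origin'])
    return np.c_[p['fx']*c[:,0]/c[:,2]+p['cx'],p['fy']*c[:,1]/c[:,2]+p['cy']]
def orange(p):
    hsv=cv2.cvtColor(p['frame'],cv2.COLOR_BGR2HSV)
    m=cv2.inRange(hsv,(3,120,110),(25,255,255))
    return m
E
python3 - <<'E'
from h import *
from bench import get_image,nets
for n in("top","scene"):
    p=get_image(n)
    for l in("tray","basket","lid_hinge","lid_edge","trough_floor","counter0","spray_bottle","arch_block","toy_tube"):
        print(n,l,[(r['xyz'].round(1) if hasattr(r['xyz'],'round') else r['xyz'],round(r['confidence'],2)) for r in nets.pinpoint(p,l)])
    hsv=cv2.cvtColor(p['frame'],cv2.COLOR_BGR2HSV)
    m=cv2.inRange(hsv,(108,150,60),(125,255,255)); m[:60]=0
    k,lab,st,_=cv2.connectedComponentsWithStats(m)
    i=1+st[1:,4].argmax(); mm=(lab==i).astype(np.uint8)
    c=max(cv2.findContours(mm,0,2)[0],key=cv2.contourArea)
    h=cv2.convexHull(c); ap=cv2.approxPolyDP(h,6,True)[:,0]
    print("deck",ap.tolist(),onz(p,ap,60).round(1).tolist())
    ro=cv2.minAreaRect(onz(p,h[:,0],60)[:,:2].astype(np.float32)); print(ro)
E
```

```text
top tray [([543.8, -29.3, -2.0], 0.86)]
top basket [([513.8, -189.4, -0.5], 0.92)]
top lid_hinge [([576.6, 125.6, 64.0], 0.71)]
top lid_edge [([576.7, 140.5, 129.6], 0.96), ([618.1, -1.0, 60.7], 0.48)]
top trough_floor [([571.0, 92.4, 21.6], 0.77)]
top counter0 [([596.1, -100.3, 57.0], 0.88), ([773.5, 53.8, 1.4], 0.84), ([490.4, 52.0, 58.5], 0.69), ([472.7, -67.3, 59.6], 0.69), ([614.2, -3.6, 58.9], 0.57), ([364.0, -50.3, -4.2], 0.53), ([553.5, -25.4, 59.5], 0.52)]
top spray_bottle [([434.9, -300.7, 1.9], 0.78), ([614.0, 0.2, 59.2], 0.69), ([571.9, 92.2, 20.9], 0.52)]
top arch_block [([711.4, -20.3, 3.8], 0.63)]
top toy_tube [([695.4, -132.9, -1.8], 0.92)]
deck [[242, 187], [362, 211], [338, 336], [214, 311]] [[656.9, 44.1, 60.0], [618.8, -138.6, 60.0], [432.2, -100.3, 60.0], [468.8, 82.3, 60.0]]
((544.603271484375, -27.906265258789062), (188.4288330078125, 193.8824462890625), 78.42298126220703)
scene tray [([543.4, -30.9, -1.1], 0.86), ([598.4, -105.0, 57.5], 0.65)]
scene basket [([510.5, -185.7, 2.1], 0.74)]
scene lid_hinge [([576.9, 128.4, 63.5], 0.93), ([699.2, -134.6, 1.1], 0.6), ([583.4, 143.5, 131.4], 0.55)]
scene lid_edge [([581.4, 146.7, 127.4], 0.75), ([569.5, 97.1, 15.7], 0.34)]
scene trough_floor [([567.2, 96.5, 16.3], 0.87), ([543.1, -31.4, -3.7], 0.46)]
scene counter0 [([546.3, -21.7, 57.6], 0.71), ([470.7, -67.9, 61.5], 0.69), ([611.2, -3.4, 55.7], 0.66), ([595.9, -106.3, 55.5], 0.63), ([497.9, 49.6, 58.8], 0.6), ([361.7, -52.3, -1.4], 0.51), ([775.8, 49.3, 0.7], 0.49)]
scene spray_bottle [([438.3, -298.7, 1.3], 0.75)]
scene arch_block [([718.5, -18.0, 1.3], 0.94)]
scene toy_tube [([698.6, -138.7, -0.7], 0.7), ([716.9, -19.1, -0.3], 0.49)]
deck [[356, 183], [389, 249], [294, 274], [270, 202]] [[469.5, 80.2, 60.0], [651.3, 43.8, 60.0], [615.6, -140.5, 60.0], [431.1, -101.4, 60.0]]
((542.2368774414062, -29.44701385498047), (188.25816345214844, 189.22195434570312), 78.17912292480469)
```

```bash
cat >> h.py <<'E'
T0=np.array([543.8,-29.3]); YAW=np.deg2rad(-11.7)
ex=np.array([np.cos(YAW),np.sin(YAW)]); ey=np.array([-np.sin(YAW),np.cos(YAW)])
def tray(X): d=np.atleast_2d(X)[:,:2]-T0; return np.c_[d@ex,d@ey]
def world(t): t=np.atleast_2d(t); return T0+t[:,:1]*ex+t[:,1:2]*ey
def counters(p,z=67):
    m=orange(p); k,lab,st,ce=cv2.connectedComponentsWithStats(m)
    return [(ce[i].round(1).tolist(),int(st[i,4]),tray(onz(p,ce[i],z))[0].round(1).tolist()) for i in range(1,k) if 60<st[i,4]<900]
def move(tgt_xy_tray=None,z=None,yaw=None,s=None):
    "delta in tool frame (cm) from measured pose to target TCP"
    Rt=R.from_quat(s['ee_rot']); X=np.r_[world(tgt_xy_tray)[0],z]
    d=Rt.inv().apply(X-s['position'])/10
    want=R.from_matrix(np.c_[np.r_[np.cos(yaw),np.sin(yaw),0],np.r_[np.sin(yaw),-np.cos(yaw),0],[0,0,-1]])
    return d.round(2).tolist(),(Rt.inv()*want).as_rotvec().round(4).tolist()
E
python3 - <<'E'
from h import *
from bench import get_image,telemetry
for n in("top","scene"):
    p=get_image(n)
    for c in counters(p,72): print(n,c)
s=telemetry.read_state(); print(s['clock'])
print(move([0,-40],200,YAW+np.pi,s))
E
```

```text
top ([242.1, 123.4], 81, [191.2, 114.6])
top ([357.5, 167.4], 163, [157.7, -72.1])
top ([270.8, 214.6], 279, [60.4, 41.2])
top ([340.0, 227.0], 290, [62.5, -63.8])
top ([285.1, 254.6], 289, [5.7, 7.7])
top ([237.0, 291.9], 297, [-62.2, 65.3])
top ([315.9, 309.7], 254, [-64.4, -52.9])
top ([274.1, 328.1], 704, [-102.5, 1.1])
top ([303.2, 382.8], 80, [-169.4, -55.7])
scene ([311.9, 187.8], 180, [-97.7, -3.4])
scene ([348.6, 192.7], 114, [-61.8, 64.0])
scene ([292.5, 204.7], 119, [-64.0, -54.0])
scene ([173.6, 212.7], 267, [-113.1, -283.9])
scene ([331.9, 223.1], 128, [6.1, 6.4])
scene ([357.5, 240.1], 135, [61.1, 39.8])
scene ([304.6, 253.9], 150, [63.0, -65.1])
scene ([359.0, 258.7], 135, [103.6, 27.7])
scene ([377.0, 291.9], 612, [182.4, 33.3])
1.2
([47.85, -51.98, 5.33], [-0.0, 0.0, 1.3732])
```

```bash
python3 - <<'E'
from h import *
from bench import telemetry
s=telemetry.read_state()
print(move([-62,22],150,YAW+np.pi,s))
E
```

```text
([42.99, -44.69, 10.33], [-0.0, 0.0, 1.3732])
```

>>> apply_moves(
  steps=[
    {"hand": 0.25, "xyz": [43, -44.7, 4], "delta_rot": [0, 0, 1.373]},
    {"hand": 0.25, "xyz": [43, -44.7, 4], "delta_rot": [0, 0, 1.373]},
    {"hand": 0.25, "xyz": [43, -44.7, 4], "delta_rot": [0, 0, 1.373]},
    {"hand": 0.25, "xyz": [43, -44.7, 4], "delta_rot": [0, 0, 1.373]},
    {"hand": 0.25, "xyz": [43, -44.7, 4], "delta_rot": [0, 0, 1.373]},
    {"hand": 0.25, "xyz": [43, -44.7, 4], "delta_rot": [0, 0, 1.373]},
    {"hand": 0.25, "xyz": [43, -44.7, 4], "delta_rot": [0, 0, 1.373]},
    {"hand": 0.25, "xyz": [43, -44.7, 4], "delta_rot": [0, 0, 1.373]},
    {"hand": 0.25, "xyz": [43, -44.7, 4], "delta_rot": [0, 0, 1.373]},
    {"hand": 0.25, "xyz": [43, -44.7, 4], "delta_rot": [0, 0, 1.373]},
    {"hand": 0.25, "xyz": [43, -44.7, 4], "delta_rot": [0, 0, 1.373]},
    {"hand": 0.25, "xyz": [43, -44.7, 4], "delta_rot": [0, 0, 1.373]},
  ],
)

```text
clock: 2.2
position: [440.5, 114.4, 221.6]
ee_rot: [0.104, 0.995, 0.0, 0.001]
contact_force: [1.6, 0.4, -0.1]
gripper_width: 21.2
```

```bash
python3 - <<'E'
from h import *
from bench import telemetry
s=telemetry.read_state()
print(s['clock'],s['position'],tray(s['position']),s['gripper_width'],s['joints'])
print(move([-62,22],120,YAW+np.pi,s))
E
```

```text
2.2 [440.45383772 114.35217123 221.57283587] [[-130.32975477  119.71019413]] 21.219779326256106 [ 6.12900309e-01  1.21254230e-01 -4.38864861e-01  1.26536015e-04
 -1.00930279e+00 -8.20573538e-01]
([-6.86, -9.76, 10.16], [0.0009, 0.001, -0.0034])
```

>>> apply_moves(
  steps=[
    {"hand": 0.25, "xyz": [-6.9, -9.8, 6], "delta_rot": [0, 0, -0.003]},
    {"hand": 0.25, "xyz": [-6.9, -9.8, 8], "delta_rot": [0, 0, -0.003]},
    {"hand": 0.25, "xyz": [-6.9, -9.8, 10.2], "delta_rot": [0, 0, -0.003]},
    {"hand": 0.25, "xyz": [-6.9, -9.8, 10.2], "delta_rot": [0, 0, -0.003]},
    {"hand": 0.25, "xyz": [-6.9, -9.8, 10.2], "delta_rot": [0, 0, -0.003]},
    {"hand": 0.25, "xyz": [-6.9, -9.8, 10.2], "delta_rot": [0, 0, -0.003]},
  ],
)

```text
clock: 2.7
position: [487.3, 4.9, 117.7]
ee_rot: [0.102, 0.995, -0.001, -0.002]
contact_force: [-0.4, 0.6, 0.3]
gripper_width: 21.2
```

```bash
cat > st.py <<'E'
from h import *
from bench import telemetry
import sys
s=telemetry.read_state()
print(s['clock'].__round__(2),s['position'].round(1),tray(s['position']).round(1),s['contact_force'].round(1),s['gripper_width'])
a=[float(v) for v in sys.argv[1:]]
for i in range(0,len(a),3): print(move(a[i:i+2],a[i+2],YAW+np.pi,s))
E
python3 st.py -62 22 86; python3 - <<'E'
from h import *
from bench import get_image
p=get_image("wrist"); cv2.imwrite("pics/w1.png",p['frame'])
p=get_image("top"); cv2.imwrite("pics/t1.png",p['frame'])
p=get_image("scene"); cv2.imwrite("pics/s1.png",p['frame'][120:360,180:500].repeat(2,0).repeat(2,1))
E
```

```text
2.7 [487.3   4.9 117.7] [[-62.3  22.1]] [-0.4  0.6  0.3] 21.155657264472637
([-0.04, -0.0, 3.17], [-0.0021, -0.0032, 0.0007])
```

View pics/w1.png

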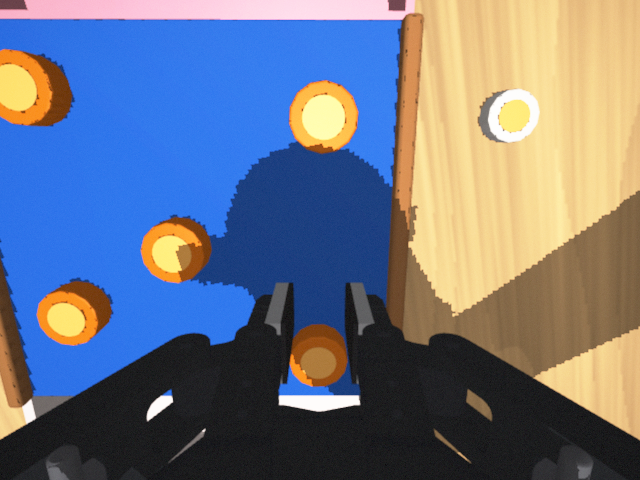

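View pics/s1.png

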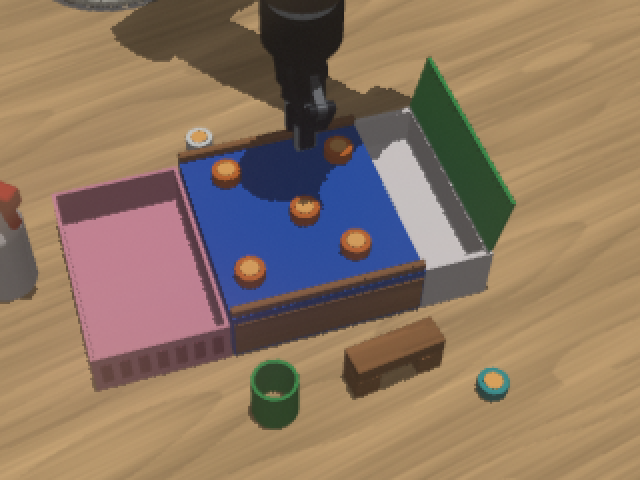

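The wrist view shows counter D (320,355 px) centred between the fingers, with the rim clear at about 405 px. Next I descend and sweep it into the trough.

>>> apply_moves(
  steps=[
    {"hand": 0.25, "xyz": [0, 0, 2], "delta_rot": [0, 0, 0]},
    {"hand": 0.25, "xyz": [0, 0, 3.2], "delta_rot": [0, 0, 0]},
    {"hand": 0.25, "xyz": [0, 0, 3.2], "delta_rot": [0, 0, 0]},
    {"hand": 0.25, "xyz": [0, 1.2, 3.2], "delta_rot": [0, 0, 0]},
    {"hand": 0.25, "xyz": [0, 2.4, 3.2], "delta_rot": [0, 0, 0]},
    {"hand": 0.25, "xyz": [0, 3.6, 3.2], "delta_rot": [0, 0, 0]},
    {"hand": 0.25, "xyz": [0, 4.8, 3.2], "delta_rot": [0, 0, 0]},
    {"hand": 0.25, "xyz": [0, 6, 3.2], "delta_rot": [0, 0, 0]},
    {"hand": 0.25, "xyz": [0, 7.2, 3.2], "delta_rot": [0, 0, 0]},
    {"hand": 0.25, "xyz": [0, 8.2, 3.2], "delta_rot": [0, 0, 0]},
    {"hand": 0.25, "xyz": [0, 8.2, 3.2], "delta_rot": [0, 0, 0]},
  ],
)

```text
clock: 3.77
position: [505.0, 88.7, 87.3]
ee_rot: [0.099, 0.995, 0.0, 0.001]
contact_force: [0.1, -1.0, 0.4]
gripper_width: 21.3
```

```bash
python3 st.py -62 50 125 6 -36 125; python3 - <<'E'
from h import *
from bench import get_image
p=get_image("top"); cv2.imwrite("pics/t2.png",p['frame'][120:400,120:500].repeat(2,0).repeat(2,1))
E
```

```text
3.77 [505.   88.7  87.3] [[-61.9 107.7]] [ 0.1 -1.   0.4] 21.302437553136397
([0.04, -5.77, -3.78], [0.0007, 0.0011, 0.0056])
([-6.71, -14.41, -3.78], [0.0007, 0.0011, 0.0056])
```

View pics/t2.png

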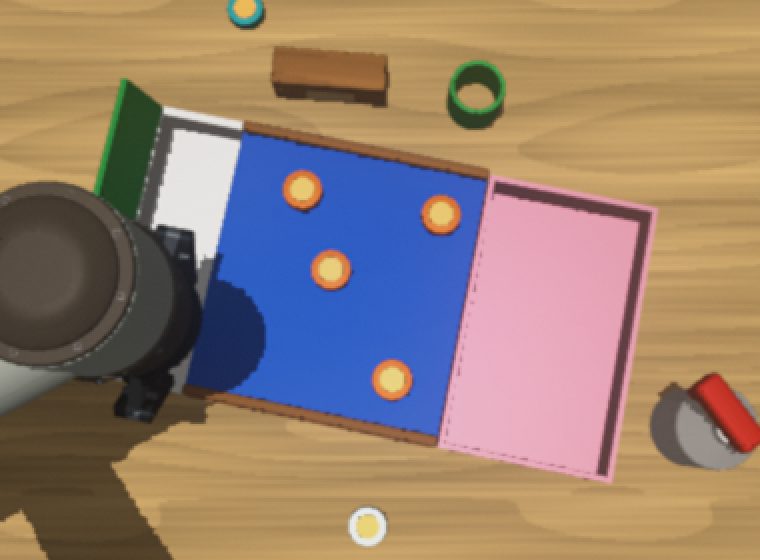

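>>> apply_moves(
  steps=[
    {"hand": 0.25, "xyz": [0, 0, -2.5], "delta_rot": [0, 0, 0.005]},
    {"hand": 0.25, "xyz": [0, -1, -3.8], "delta_rot": [0, 0, 0.005]},
    {"hand": 0.25, "xyz": [-6.7, -14, -3.8], "delta_rot": [0, 0, 0.005]},
    {"hand": 0.25, "xyz": [-6.7, -14, -3.8], "delta_rot": [0, 0, 0.005]},
    {"hand": 0.25, "xyz": [-6.7, -14, -3.8], "delta_rot": [0, 0, 0.005]},
    {"hand": 0.25, "xyz": [-6.7, -14, -3.8], "delta_rot": [0, 0, 0.005]},
    {"hand": 0.25, "xyz": [-6.7, -14, -3.8], "delta_rot": [0, 0, 0.005]},
    {"hand": 0.25, "xyz": [-6.7, -14, -3.8], "delta_rot": [0, 0, 0.005]},
  ],
)

```text
clock: 4.48
position: [541.4, -65.6, 124.7]
ee_rot: [0.105, 0.995, -0.0, -0.001]
contact_force: [-1.1, 0.3, -0.1]
gripper_width: 21.3
```

```bash
python3 st.py 6 -33 86; python3 - <<'E'
from h import *
from bench import get_image
p=get_image("wrist"); cv2.imwrite("pics/w3.png",p['frame'])
p=get_image("scene"); cv2.imwrite("pics/s3.png",p['frame'][120:360,180:500].repeat(2,0).repeat(2,1))
E
```

```text
4.48 [541.4 -65.6 124.7] [[  5. -36.]] [-1.1  0.3 -0.1] 21.254509863452725
([-0.11, 0.31, 3.87], [-0.0002, -0.0011, -0.0054])
```

View pics/s3.png

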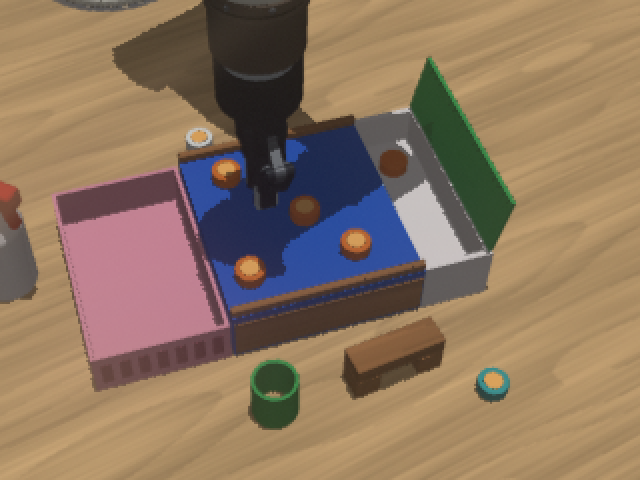

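View pics/w3.png

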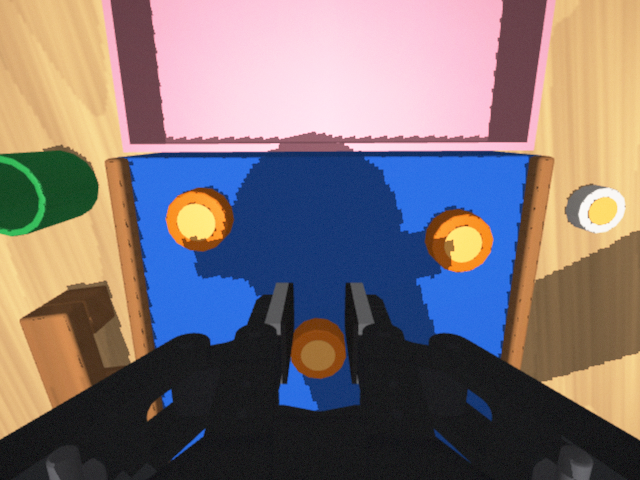

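Counter D lies flat in the trough (393,162 px in the crop). The wrist view shows C centred between the fingers.

>>> apply_moves(
  steps=[
    {"hand": 0.25, "xyz": [-0.1, 0, 2], "delta_rot": [0, 0, -0.005]},
    {"hand": 0.25, "xyz": [-0.1, 0, 3.9], "delta_rot": [0, 0, -0.005]},
    {"hand": 0.25, "xyz": [-0.1, 0, 3.9], "delta_rot": [0, 0, -0.005]},
    {"hand": 0.25, "xyz": [-0.1, 1.5, 3.9], "delta_rot": [0, 0, -0.005]},
    {"hand": 0.25, "xyz": [-0.1, 3.1, 3.9], "delta_rot": [0, 0, -0.005]},
    {"hand": 0.25, "xyz": [-0.1, 4.7, 3.9], "delta_rot": [0, 0, -0.005]},
    {"hand": 0.25, "xyz": [-0.1, 6.3, 3.9], "delta_rot": [0, 0, -0.005]},
    {"hand": 0.25, "xyz": [-0.1, 7.9, 3.9], "delta_rot": [0, 0, -0.005]},
    {"hand": 0.25, "xyz": [-0.1, 9.5, 3.9], "delta_rot": [0, 0, -0.005]},
    {"hand": 0.25, "xyz": [-0.1, 11.1, 3.9], "delta_rot": [0, 0, -0.005]},
    {"hand": 0.25, "xyz": [-0.1, 12.7, 3.9], "delta_rot": [0, 0, -0.005]},
    {"hand": 0.25, "xyz": [-0.1, 13.8, 3.9], "delta_rot": [0, 0, -0.005]},
  ],
)

```text
clock: 5.58
position: [571.5, 73.2, 87.0]
ee_rot: [0.099, 0.995, 0.0, 0.001]
contact_force: [-0.3, 0.4, 0.7]
gripper_width: 21.4
```

```bash
python3 st.py 60.5 -1 125; python3 - <<'E'
from h import *
from bench import get_image
p=get_image("top"); cv2.imwrite("pics/t4.png",p['frame'][120:400,120:500].repeat(2,0).repeat(2,1))
E
```

```text
5.58 [571.5  73.2  87. ] [[  6.3 106. ]] [-0.3  0.4  0.7] 21.4113402375774
([-5.36, -10.72, -3.8], [0.0006, 0.0012, 0.0054])
```

View pics/t4.png

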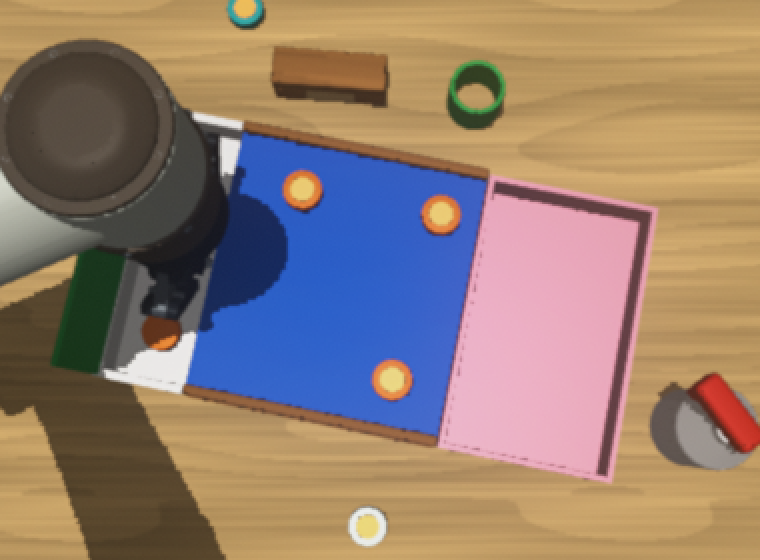

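C has left the deck and D shows in the trough at (160,332) px in the crop. On to A.

>>> apply_moves(
  steps=[
    {"hand": 0.25, "xyz": [0, 0, -2.5], "delta_rot": [0, 0, 0.005]},
    {"hand": 0.25, "xyz": [0, -1, -3.8], "delta_rot": [0, 0, 0.005]},
    {"hand": 0.25, "xyz": [-5.3, -10.4, -3.8], "delta_rot": [0, 0, 0.005]},
    {"hand": 0.25, "xyz": [-5.3, -10.4, -3.8], "delta_rot": [0, 0, 0.005]},
    {"hand": 0.25, "xyz": [-5.3, -10.4, -3.8], "delta_rot": [0, 0, 0.005]},
    {"hand": 0.25, "xyz": [-5.3, -10.4, -3.8], "delta_rot": [0, 0, 0.005]},
    {"hand": 0.25, "xyz": [-5.3, -10.4, -3.8], "delta_rot": [0, 0, 0.005]},
    {"hand": 0.25, "xyz": [-5.3, -10.4, -3.8], "delta_rot": [0, 0, 0.005]},
  ],
)

```text
clock: 6.3
position: [601.9, -41.5, 124.1]
ee_rot: [0.103, 0.995, 0.0, -0.0]
contact_force: [0.5, 0.4, 0.2]
gripper_width: 21.3
```

```bash
python3 st.py 60.5 0 86; python3 - <<'E'
from h import *
from bench import get_image
p=get_image("wrist"); cv2.imwrite("pics/w5.png",p['frame'])
p=get_image("scene"); cv2.imwrite("pics/s5.png",p['frame'][120:360,180:500].repeat(2,0).repeat(2,1))
E
```

```text
6.3 [601.9 -41.5 124.1] [[59.3 -0.2]] [0.5 0.4 0.2] 21.33442840004896
([-0.12, 0.02, 3.81], [-0.0, -0.0006, -0.0022])
```

View pics/s5.png

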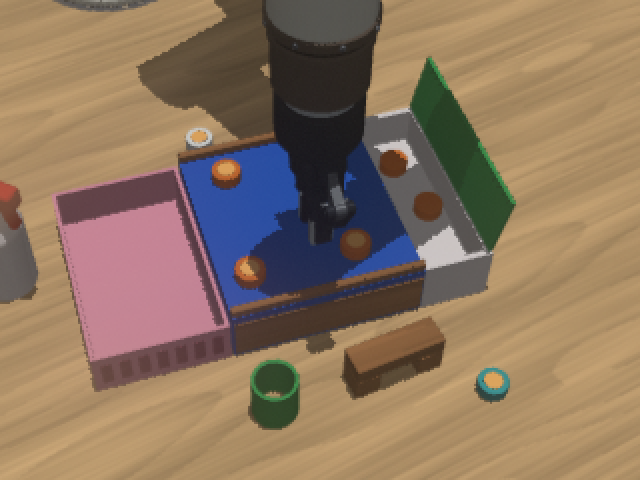

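View pics/w5.png

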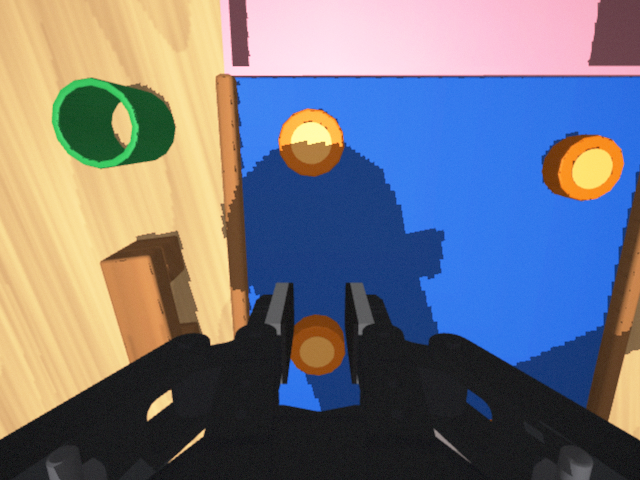

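Two counters are now flat in the trough, at (393,162) and (428,206) px in the crop. A is centred in the jaws, so I sweep it.

>>> apply_moves(
  steps=[
    {"hand": 0.25, "xyz": [0, 0, 2], "delta_rot": [0, 0, 0]},
    {"hand": 0.25, "xyz": [0, 0, 3.8], "delta_rot": [0, 0, 0]},
    {"hand": 0.25, "xyz": [0, 0, 3.8], "delta_rot": [0, 0, 0]},
    {"hand": 0.25, "xyz": [0, 1.3, 3.8], "delta_rot": [0, 0, 0]},
    {"hand": 0.25, "xyz": [0, 2.6, 3.8], "delta_rot": [0, 0, 0]},
    {"hand": 0.25, "xyz": [0, 3.9, 3.8], "delta_rot": [0, 0, 0]},
    {"hand": 0.25, "xyz": [0, 5.2, 3.8], "delta_rot": [0, 0, 0]},
    {"hand": 0.25, "xyz": [0, 6.5, 3.8], "delta_rot": [0, 0, 0]},
    {"hand": 0.25, "xyz": [0, 7.8, 3.8], "delta_rot": [0, 0, 0]},
    {"hand": 0.25, "xyz": [0, 9.1, 3.8], "delta_rot": [0, 0, 0]},
    {"hand": 0.25, "xyz": [0, 10.3, 3.8], "delta_rot": [0, 0, 0]},
    {"hand": 0.25, "xyz": [0, 10.3, 3.8], "delta_rot": [0, 0, 0]},
  ],
)

```text
clock: 7.4
position: [624.1, 61.9, 86.2]
ee_rot: [0.102, 0.995, 0.0, 0.0]
contact_force: [-0.2, 0.9, 0.6]
gripper_width: 20.8
```

```bash
python3 st.py 60.5 105 175  0 220 175
```

```text
7.4 [624.1  61.9  86.2] [[ 60.1 105.5]] [-0.2  0.9  0.6] 20.840043547453046
([-0.04, -0.05, -8.88], [0.0005, 0.0009, 0.0007])
([6.0, 11.45, -8.88], [0.0005, 0.0009, 0.0007])
```

>>> apply_moves(
  steps=[
    {"hand": 0.25, "xyz": [0, -0.5, -3], "delta_rot": [0, 0, 0]},
    {"hand": 0, "xyz": [0, -1, -6], "delta_rot": [0, 0, 0]},
    {"hand": 0, "xyz": [1, -1, -9], "delta_rot": [0, 0, 0]},
    {"hand": 0, "xyz": [2, 1, -9.5], "delta_rot": [0, 0, 0]},
    {"hand": 0, "xyz": [6, 11.5, -9.5], "delta_rot": [0, 0, 0]},
    {"hand": 0, "xyz": [6, 11.5, -9.5], "delta_rot": [0, 0, 0]},
    {"hand": 0, "xyz": [6, 11.5, -9.5], "delta_rot": [0, 0, 0]},
    {"hand": 0, "xyz": [6, 11.5, -9.5], "delta_rot": [0, 0, 0]},
    {"hand": 0, "xyz": [6, 11.5, -9.5], "delta_rot": [0, 0, 0]},
    {"hand": 0, "xyz": [6, 11.5, -9.5], "delta_rot": [0, 0, 0]},
  ],
)

```text
clock: 8.23
position: [587.9, 183.8, 180.9]
ee_rot: [0.103, 0.995, -0.0, -0.0]
contact_force: [0.2, -0.9, 0.2]
gripper_width: 0.0
```

```bash
python3 st.py 0 220 134; python3 - <<'E'
from h import *
from bench import get_image,nets
p=get_image("wrist"); cv2.imwrite("pics/w6.png",p['frame'])
p=get_image("scene"); cv2.imwrite("pics/s6.png",p['frame'][120:360,180:500].repeat(2,0).repeat(2,1))
for l in("lid_edge","lid_hinge"):
  r=nets.pinpoint(p,l); print([(tray(q['xyz'])[0].round(1),q['xyz'][2],q['confidence']) for q in r])
E
```

```text
8.23 [587.9 183.8 180.9] [[ -0.  217.6]] [ 0.2 -0.9  0.2] 0.02361445095959136
([-0.01, 0.24, 4.69], [-0.0006, -0.0006, -0.0018])
[(array([1.000e-01, 1.767e+02]), 127.3, 0.8), (array([164.7,  44.9]), -0.7, 0.6), (array([172.3, -71.8]), -0.2, 0.29)]
[(array([  0.2, 162.2]), 66.9, 0.56)]
```

View pics/s6.png

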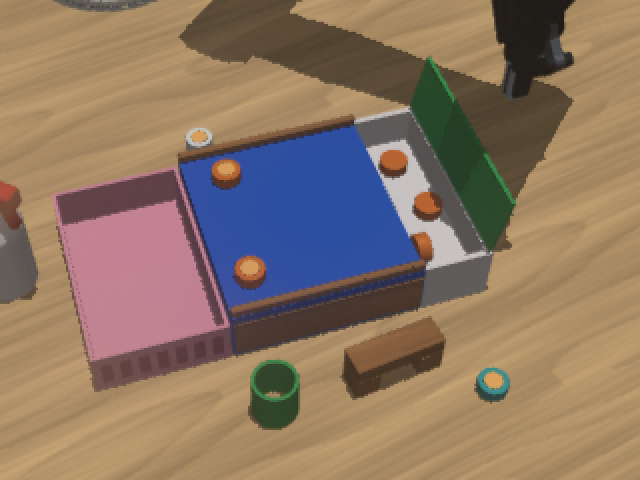

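View pics/w6.png

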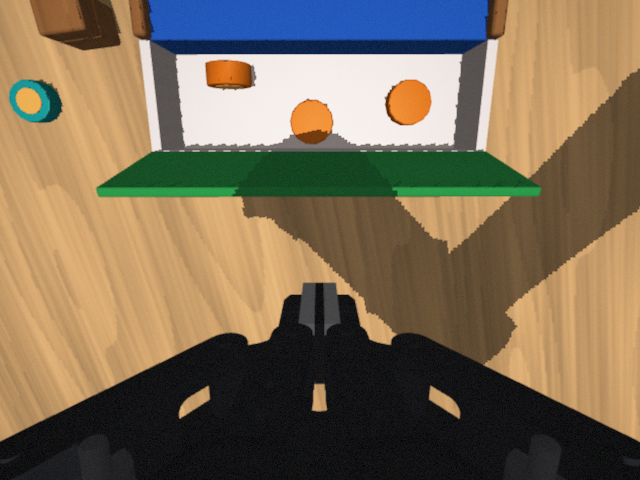

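The third counter stands on edge in the trough (420,246 px), 30 mm tall in a 40 mm depth, so the lid clears it. All three are inside. Next I push the lid.

>>> apply_moves(
  steps=[
    {"hand": 0, "xyz": [0, 0, 2.5], "delta_rot": [0, 0, 0]},
    {"hand": 0, "xyz": [0, 0, 4.7], "delta_rot": [0, 0, 0]},
    {"hand": 0, "xyz": [0, -1.3, 4.7], "delta_rot": [0, 0, 0]},
    {"hand": 0, "xyz": [0, -2.3, 4.7], "delta_rot": [0, 0, 0]},
    {"hand": 0, "xyz": [0, -3.3, 4.7], "delta_rot": [0, 0, 0]},
    {"hand": 0, "xyz": [0, -4.3, 4.7], "delta_rot": [0, 0, 0]},
    {"hand": 0, "xyz": [0, -5.1, 4.6], "delta_rot": [0, 0, 0]},
    {"hand": 0, "xyz": [0, -5.8, 4.6], "delta_rot": [0, 0, 0]},
    {"hand": 0, "xyz": [0, -6.4, 4.7], "delta_rot": [0, 0, 0]},
    {"hand": 0, "xyz": [0, -7, 4.8], "delta_rot": [0, 0, 0]},
    {"hand": 0, "xyz": [0, -7, 4.8], "delta_rot": [0, 0, 0]},
  ],
)

```text
clock: 9.35
position: [573.4, 114.4, 133.2]
ee_rot: [0.103, 0.995, -0.0, -0.0]
contact_force: [-0.1, -0.6, 0.0]
gripper_width: 0.1
```

```bash
python3 st.py 0 136.3 124.9 0 127.5 114.6 0 121.6 102.4 0 119 88; python3 - <<'E'
from h import *
from bench import get_image,nets
p=get_image("scene"); cv2.imwrite("pics/s7.png",p['frame'][60:300,240:560].repeat(2,0).repeat(2,1))
E
```

```text
9.35 [573.4 114.4 133.2] [[ -0.2 146.8]] [-0.1 -0.6  0. ] 0.13608247293578635
([-0.02, -1.04, 0.83], [-0.0005, -0.0004, -0.0026])
([-0.02, -1.92, 1.86], [-0.0005, -0.0004, -0.0026])
([-0.03, -2.51, 3.08], [-0.0005, -0.0004, -0.0026])
([-0.03, -2.77, 4.52], [-0.0005, -0.0004, -0.0026])
```

View pics/s7.png

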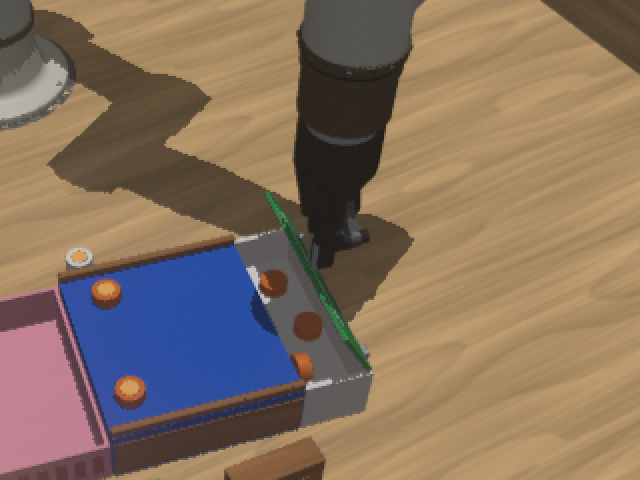

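The lid follows the finger and is now past vertical towards shut. I follow the arc down.

>>> apply_moves(
  steps=[
    {"hand": 0, "xyz": [0, -0.5, 0.4], "delta_rot": [0, 0, 0]},
    {"hand": 0, "xyz": [0, -1, 0.8], "delta_rot": [0, 0, 0]},
    {"hand": 0, "xyz": [0, -1.5, 1.3], "delta_rot": [0, 0, 0]},
    {"hand": 0, "xyz": [0, -1.9, 1.9], "delta_rot": [0, 0, 0]},
    {"hand": 0, "xyz": [0, -2.3, 2.5], "delta_rot": [0, 0, 0]},
    {"hand": 0, "xyz": [0, -2.5, 3.1], "delta_rot": [0, 0, 0]},
    {"hand": 0, "xyz": [0, -2.7, 3.8], "delta_rot": [0, 0, 0]},
    {"hand": 0, "xyz": [0, -2.8, 4.3], "delta_rot": [0, 0, 0]},
    {"hand": 0, "xyz": [0, -2.8, 4.6], "delta_rot": [0, 0, 0]},
    {"hand": 0, "xyz": [0, -2.8, 4.6], "delta_rot": [0, 0, 0]},
    {"hand": 0, "xyz": [0, -2.8, 4.6], "delta_rot": [0, 0, 0]},
  ],
)

```text
clock: 10.32
position: [567.7, 87.9, 89.0]
ee_rot: [0.102, 0.995, -0.001, -0.0]
contact_force: [-5.0, -0.6, 14.2]
gripper_width: -0.2
```

```bash
python3 st.py 0 119 88; python3 - <<'E'
from h import *
from bench import get_image,nets
p=get_image("scene"); cv2.imwrite("pics/s8.png",p['frame'][60:300,240:560].repeat(2,0).repeat(2,1))
E
```

```text
10.32 [567.7  87.9  89. ] [[ -0.4 119.6]] [-5.  -0.6 14.2] -0.16782930903951823
([-0.04, -0.06, 0.1], [-0.0013, -0.0004, -0.0008])
```

View pics/s8.png

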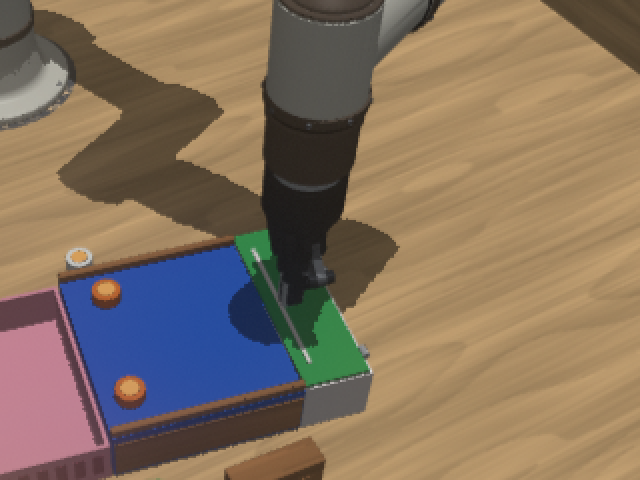

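The tip is at 67 mm with 14 N on it, so the lid appears shut. I lift off and go above counter B.

>>> apply_moves(
  steps=[
    {"hand": 0, "xyz": [0, 0, -2], "delta_rot": [0, 0, 0]},
    {"hand": 0, "xyz": [0, 0, -4], "delta_rot": [0, 0, 0]},
    {"hand": 0.25, "xyz": [-3, -4, -4], "delta_rot": [0, 0, 0]},
    {"hand": 0.25, "xyz": [-6.3, -14, -3.6], "delta_rot": [0, 0, 0]},
    {"hand": 0.25, "xyz": [-6.3, -14, -3.6], "delta_rot": [0, 0, 0]},
    {"hand": 0.25, "xyz": [-6.3, -14, -3.6], "delta_rot": [0, 0, 0]},
    {"hand": 0.25, "xyz": [-6.3, -14, -3.6], "delta_rot": [0, 0, 0]},
    {"hand": 0.25, "xyz": [-6.3, -14, -3.6], "delta_rot": [0, 0, 0]},
    {"hand": 0.25, "xyz": [-6.3, -14, -3.6], "delta_rot": [0, 0, 0]},
  ],
)

```text
clock: 11.12
position: [600.7, -61.6, 122.4]
ee_rot: [0.103, 0.995, -0.0, -0.001]
contact_force: [0.3, 0.3, 0.8]
gripper_width: 21.4
```

```bash
python3 st.py 62.5 -22 86; python3 - <<'E'
from h import *
from bench import get_image,nets
p=get_image("wrist"); cv2.imwrite("pics/w9.png",p['frame'])
t=get_image("top"); cv2.imwrite("pics/t9.png",t['frame'][120:400,120:500].repeat(2,0).repeat(2,1))
p=get_image("scene"); cv2.imwrite("pics/s9.png",p['frame'][120:360,180:500].repeat(2,0).repeat(2,1))
for p in(p,t):
 for l in("lid_edge","lid_hinge"):
  r=nets.pinpoint(p,l); print(l,[(tray(q['xyz'])[0].round(1),q['xyz'][2],q['confidence']) for q in r])
E
```

```text
11.12 [600.7 -61.6 122.4] [[ 62.2 -20.1]] [0.3 0.3 0.8] 21.381849448902152
([-0.03, -0.19, 3.64], [-0.0002, -0.0013, -0.0023])
lid_edge [(array([ 0.9, 95.5]), 64.9, 0.86)]
lid_hinge [(array([  1. , 163.4]), 62.1, 0.59)]
lid_edge [(array([-0.1, 94.6]), 63.1, 0.93), (array([ 66.4, -61.3]), 58.8, 0.68)]
lid_hinge [(array([ -1.3, 158.9]), 64.7, 0.72), (array([ -51.2, -286.4]), 3.9, 0.22)]
```

View pics/s9.png

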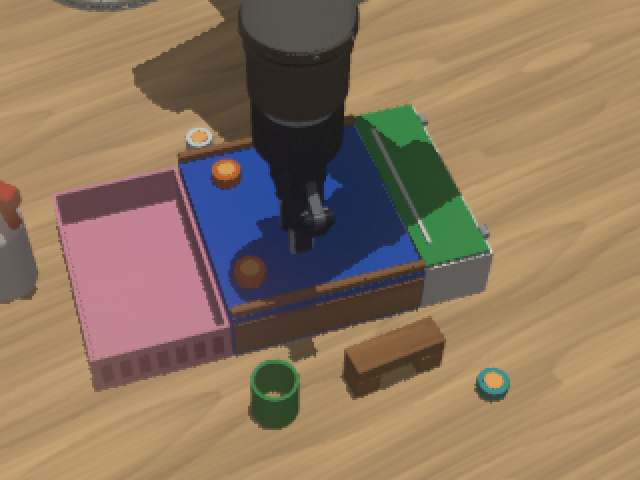

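View pics/w9.png

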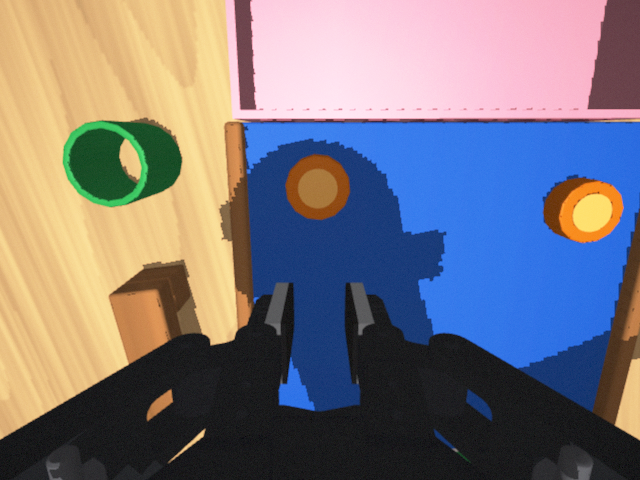

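View pics/t9.png

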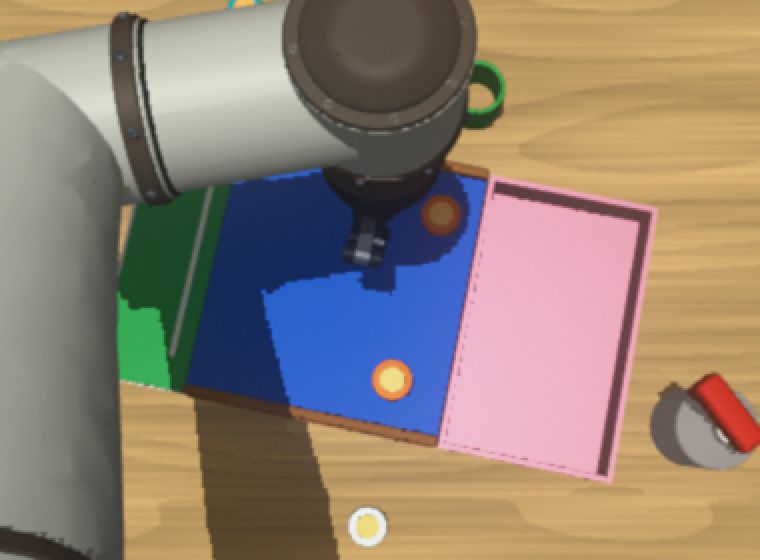

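The lid lies flat: the nets put its edge at z ≈ 64 mm in both views. B (318,187 px in the wrist view) is lined up, and I sweep it towards the basket.

>>> apply_moves(
  steps=[
    {"hand": 0.25, "xyz": [0, 0, 2], "delta_rot": [0, 0, 0]},
    {"hand": 0.25, "xyz": [0, 0, 3.6], "delta_rot": [0, 0, 0]},
    {"hand": 0.25, "xyz": [0, -0.8, 3.6], "delta_rot": [0, 0, 0]},
    {"hand": 0.25, "xyz": [0, -1.6, 3.6], "delta_rot": [0, 0, 0]},
    {"hand": 0.25, "xyz": [0, -2.6, 3.6], "delta_rot": [0, 0, 0]},
    {"hand": 0.25, "xyz": [0, -3.7, 3.6], "delta_rot": [0, 0, 0]},
    {"hand": 0.25, "xyz": [0, -4.8, 3.6], "delta_rot": [0, 0, 0]},
    {"hand": 0.25, "xyz": [0, -5.9, 3.6], "delta_rot": [0, 0, 0]},
    {"hand": 0.25, "xyz": [0, -7, 3.6], "delta_rot": [0, 0, 0]},
    {"hand": 0.25, "xyz": [0, -8.1, 3.6], "delta_rot": [0, 0, 0]},
    {"hand": 0.25, "xyz": [0, -9.2, 3.6], "delta_rot": [0, 0, 0]},
    {"hand": 0.25, "xyz": [0, -9.2, 3.6], "delta_rot": [0, 0, 0]},
  ],
)

```text
clock: 12.47
position: [581.6, -153.9, 87.1]
ee_rot: [0.104, 0.995, -0.0, -0.0]
contact_force: [-0.2, 0.9, 0.1]
gripper_width: 21.6
```

```bash
python3 st.py -64 -12 125
```

```text
12.47 [ 581.6 -153.9   87.1] [[  62.2 -114.3]] [-0.2  0.9  0.1] 21.56824894500896
([12.67, 10.18, -3.79], [-0.0002, -0.0004, -0.0042])
```

>>> apply_moves(
  steps=[
    {"hand": 0.25, "xyz": [0, 0, -2.5], "delta_rot": [0, 0, 0]},
    {"hand": 0.25, "xyz": [0, 1, -3.8], "delta_rot": [0, 0, 0]},
    {"hand": 0.25, "xyz": [12.7, 10, -3.8], "delta_rot": [0, 0, 0]},
    {"hand": 0.25, "xyz": [12.7, 10, -3.8], "delta_rot": [0, 0, 0]},
    {"hand": 0.25, "xyz": [12.7, 10, -3.8], "delta_rot": [0, 0, 0]},
    {"hand": 0.25, "xyz": [12.7, 10, -3.8], "delta_rot": [0, 0, 0]},
    {"hand": 0.25, "xyz": [12.7, 10, -3.8], "delta_rot": [0, 0, 0]},
    {"hand": 0.25, "xyz": [12.7, 10, -3.8], "delta_rot": [0, 0, 0]},
    {"hand": 0.25, "xyz": [12.7, 10, -3.8], "delta_rot": [0, 0, 0]},
  ],
)

```text
clock: 13.22
position: [479.2, -27.7, 125.6]
ee_rot: [0.102, 0.995, 0.0, 0.001]
contact_force: [0.4, -0.0, 0.2]
gripper_width: 21.7
```

```bash
python3 st.py -64 -12 86; python3 - <<'E'
from h import *
from bench import get_image,nets
p=get_image("wrist"); cv2.imwrite("pics/w10.png",p['frame'])
E
```

```text
13.22 [479.2 -27.7 125.6] [[-63.5 -11.5]] [ 0.4 -0.   0.2] 21.72220925165155
([0.05, -0.05, 3.96], [0.0004, 0.0015, -0.0008])
```

View pics/w10.png

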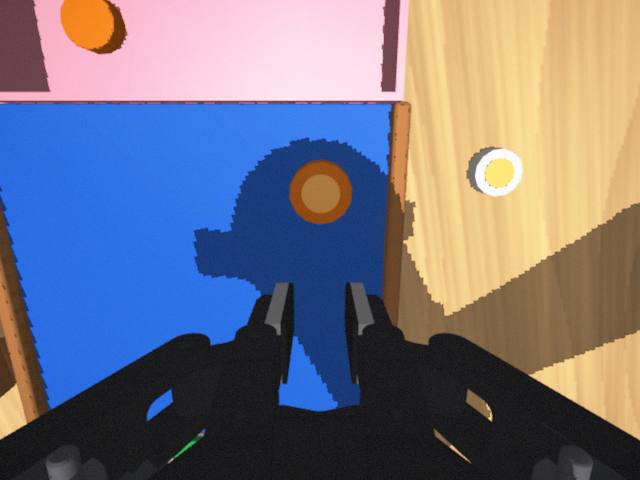

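B is in the basket (90,25 px), and E (320,192 px) is lined up.

>>> apply_moves(
  steps=[
    {"hand": 0.25, "xyz": [0, 0, 2], "delta_rot": [0, 0, 0]},
    {"hand": 0.25, "xyz": [0, 0, 3.9], "delta_rot": [0, 0, 0]},
    {"hand": 0.25, "xyz": [0, -0.8, 3.9], "delta_rot": [0, 0, 0]},
    {"hand": 0.25, "xyz": [0, -1.7, 3.9], "delta_rot": [0, 0, 0]},
    {"hand": 0.25, "xyz": [0, -2.8, 3.9], "delta_rot": [0, 0, 0]},
    {"hand": 0.25, "xyz": [0, -4, 3.9], "delta_rot": [0, 0, 0]},
    {"hand": 0.25, "xyz": [0, -5.2, 3.9], "delta_rot": [0, 0, 0]},
    {"hand": 0.25, "xyz": [0, -6.4, 3.9], "delta_rot": [0, 0, 0]},
    {"hand": 0.25, "xyz": [0, -7.6, 3.9], "delta_rot": [0, 0, 0]},
    {"hand": 0.25, "xyz": [0, -8.8, 3.9], "delta_rot": [0, 0, 0]},
    {"hand": 0.25, "xyz": [0, -9.9, 3.9], "delta_rot": [0, 0, 0]},
    {"hand": 0.25, "xyz": [0, -9.9, 3.9], "delta_rot": [0, 0, 0]},
  ],
)

```text
clock: 14.27
position: [457.6, -126.9, 86.6]
ee_rot: [0.104, 0.995, 0.0, 0.0]
contact_force: [0.9, -0.0, 0.2]
gripper_width: 21.4
```

>>> apply_moves(
  steps=[
    {"hand": 0.25, "xyz": [0, 0, -3], "delta_rot": [0, 0, 0]},
    {"hand": 0.25, "xyz": [0, 2, -7], "delta_rot": [0, 0, 0]},
    {"hand": 0.25, "xyz": [8, 9, -10], "delta_rot": [0, 0, 0]},
    {"hand": 0.25, "xyz": [10, 10, -12], "delta_rot": [0, 0, 0]},
    {"hand": 0.25, "xyz": [10, 10, -12], "delta_rot": [0, 0, 0]},
    {"hand": 0.25, "xyz": [10, 10, -12], "delta_rot": [0, 0, 0]},
    {"hand": 0.25, "xyz": [10, 10, -12], "delta_rot": [0, 0, 0]},
    {"hand": 0.25, "xyz": [10, 10, -12], "delta_rot": [0, 0, 0]},
    {"hand": 0.25, "xyz": [10, 10, -12], "delta_rot": [0, 0, 0]},
  ],
)

```text
clock: 15.02
position: [380.9, -6.7, 206.1]
ee_rot: [0.103, 0.995, 0.0, 0.0]
contact_force: [-0.1, -1.4, 0.2]
gripper_width: 21.3
```

```bash
python3 st.py; python3 - <<'E'
from h import *
from bench import get_image,nets
t=get_image("top"); cv2.imwrite("pics/t11.png",t['frame'])
p=get_image("scene"); cv2.imwrite("pics/s11.png",p['frame'][120:360,150:470].repeat(2,0).repeat(2,1))
for p in(p,t):
 for l in("lid_edge","lid_hinge","spray_bottle","arch_block","toy_tube"):
  r=nets.pinpoint(p,l); print(l,[(tray(q['xyz'])[0].round(1),q['xyz'].round(1),q['confidence']) for q in r][:1])
E
```

```text
15.02 [380.9  -6.7 206.1] [[-164.1  -10.9]] [-0.1 -1.4  0.2] 21.26986883926851Traceback (most recent call last):
  File "<stdin>", line 7, in <module>
AttributeError: 'list' object has no attribute 'round'. Did you mean: 'count'?
```

View pics/s11.png

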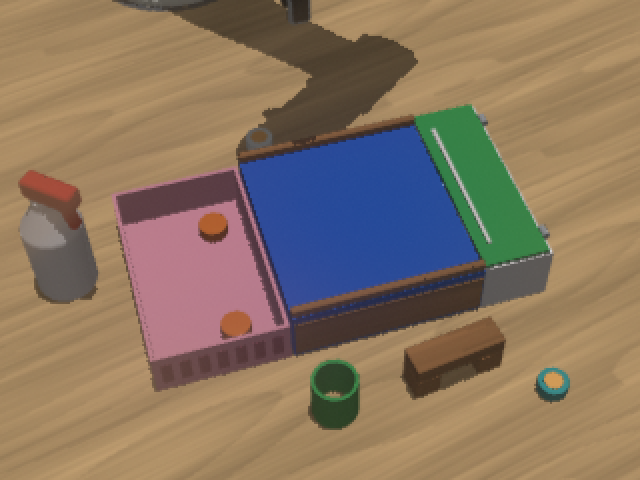

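View pics/t11.png

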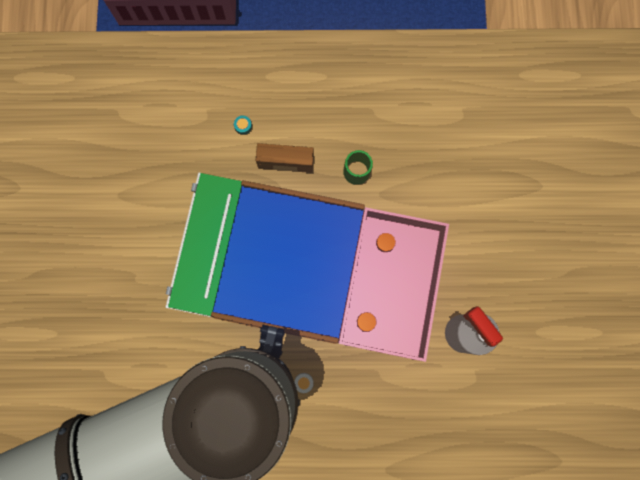

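```bash
python3 - <<'E'
from h import *
from bench import get_image,nets,telemetry
t=get_image("top");p=get_image("scene")
for q in(t,p):
    for z in(64.,67.,72.):
        print(z,proj(q,np.array([np.r_[world([x,94])[0],z] for x in(-104,104)])).round(1).tolist())
    g=cv2.inRange(cv2.cvtColor(q['frame'],cv2.COLOR_BGR2HSV),(50,100,50),(75,255,255))
    n,lab,st,_=cv2.connectedComponentsWithStats(g); i=1+st[1:,4].argmax()
    c=max(cv2.findContours((lab==i).astype(np.uint8),0,2)[0],key=cv2.contourArea)
    print(cv2.approxPolyDP(cv2.convexHull(c),3,True)[:,0].tolist())
    for l in("lid_edge","spray_bottle","arch_block","toy_tube"):
        r=nets.pinpoint(q,l)[:1]; print(l,[(np.round(a['xyz'],1),a['confidence']) for a in r])
s=telemetry.read_state(); print(s['clock'],s['contact_force'])
E
```

```text
64.0 [[212.4, 316.3], [243.4, 181.4]]
67.0 [[212.0, 316.2], [243.1, 180.9]]
72.0 [[211.4, 316.1], [242.7, 180.0]]
[[201, 173], [240, 181], [209, 315], [169, 306]]
lid_edge [(array([560.8,  67.2,  64. ]), 0.87)]
spray_bottle [(array([ 436.7, -302.5,    1.3]), 0.59)]
arch_block [(array([ 7.122e+02, -2.020e+01,  7.000e-01]), 0.88)]
toy_tube []
64.0 [[355.5, 178.6], [392.1, 253.0]]
67.0 [[355.5, 177.5], [392.3, 252.0]]
72.0 [[355.6, 175.8], [392.5, 250.4]]
[[358, 178], [385, 173], [423, 245], [393, 252]]
lid_edge [(array([563.8,  65.2,  64.7]), 0.59)]
spray_bottle [(array([ 440.2, -298.3,    4.1]), 0.78)]
arch_block [(array([716.7, -14.9,   1. ]), 0.65)]
toy_tube [(array([ 698.7, -133.7,    2. ]), 0.72)]
15.6667 [-0.70937968  0.62530907 -0.70147535]
```

```bash
python3 - <<'E'
from bench import workorder
print(workorder.job_done())
E
```

```text
the job is handed in; nothing more can be done
None
```

The job is done and handed in at about 16 s of the 64 s. I slid three counters into the trough and pushed the lid shut over them. Only then did I sweep the other two off the open edge into the basket.

- **Trough:** all three counters were seen inside before the lid closed. One of them stood on edge, but at 30 mm tall it clears the lid.
- **Lid:** it stopped the fingertip at 67.0 mm with 14 N on it, which is the given shut height. In the last pictures the networks put its edge at 64 to 65 mm, against about 64 to 67 mm when shut. Its green corners lie within about 3 pixels of where a shut lid should appear.
- **Basket and deck:** both remaining counters lie flat in the basket and the deck is empty.
- **Bystanders:** the spray bottle, arch block and green tube are where they started, within the networks' error of about 4 mm. The white and turquoise look-alikes were not touched.
- **Checks that failed or were odd:** the network missed the tube in the last top view, but it is visible in that picture and was found in the scene view. One check script stopped on a formatting error and I reran it. The lid's outer face shows a thin white line, which I took to be a marking.

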